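Build the electrode stack on the splined post

TASK

Build the electrode stack on the cell stand: thread the three toothed steel plates onto the splined post, first a round-eared plate, then the T-eared plate, then the other round-eared plate, each slid fully home so that they lie flat on one another. Point both round ears to the side of the tall brass terminal and the T-ear to the opposite side, where the short terminal is. Leave the glassware and the other things on the bench where they stand.

Things in the scene. Friction and masses are not known exactly. Their poses are not given: they have to be found in the camera images.
- seat (a point): electrode stand, fixed: grey round foot 184 mm across, 14 mm high; in its middle a white seat disc 72 mm across, upper face 20 mm above the bench. This point: middle of that face, on the post's axis. x points to the tall brass terminal (pin 78 mm from the axis, top 64 mm above the bench); the short one (32 mm) is 78 mm away at -x. z up. An ear within 45 deg of its terminal's direction points to that side.
- spline_ends (a point): white plastic post on the seat: round core 25 mm across with four splines 90 deg apart, 8 mm wide, out to a 40 mm circle. This point: on the axis, level with the splines' upper ends, 41 mm above the seat; above it the core tapers to 17 mm across, 13 mm higher. Axes are the stand's, not the splines'. A plate's bore goes over the nose, rests on the spline ends and drops only when turned to match (4 deg play).
- post_nose (a point): top of the post, 54 mm above the seat, on the axis (axes of the stand). The post turns only stiffly (0.5 N m) and was left turned by up to 0.38 rad either way from having a spline along the stand's x. This angle is not reported: find it, e.g. by turning a plate under light pressure until it drops. It is the same for all plates; the right slot is the one nearest the ear's terminal.
- round_a_center (a point): round-eared steel plate, 0.13 to 0.24 kg: 12 mm thick ring, 62 mm across, with two flats to grip, 64 mm apart, 28 mm long, facing its +y and -y. Four inward teeth 14 mm wide at 45, 135, 225, 315 deg from the ear, tips on a 29 mm circle, slots between out to a 44 mm circle. This point: on the axis, 6 mm above the underside; x to the ear, z up.
- round_a_ear (a point): point on that plate's ear, 55 mm from its axis along x, half-way up; the ear is a 5 mm thick tongue 26 mm wide with a round end, reaching 58 mm from the axis
- round_b_center (a point): the other round-eared steel plate, interchangeable with the first, same sizes and axes
- round_b_ear (a point): point on that plate's ear, 55 mm from its axis along x, half-way up; the ear is a 5 mm thick tongue 26 mm wide with a round end, reaching 58 mm from the axis
- tee_center (a point): T-eared steel plate, 0.13 to 0.24 kg: 12 mm thick ring, 62 mm across, with two flats to grip, 64 mm apart, 28 mm long, facing its +y and -y. Four inward teeth 14 mm wide at 45, 135, 225, 315 deg from the ear, tips on a 29 mm circle, slots between out to a 44 mm circle. This point: on the axis, 6 mm above the underside; x to the ear, z up.
- tee_ear (a point): point on the T-ear, 55 mm from its plate's axis along x, half-way up; 5 mm thick, stem 16 mm wide, crossbar 42 mm wide, reaching 58 mm from the axis
- round_a: the same plate as round_a_center, origin in the middle of its underside
- round_b: the same plate as round_b_center, origin in the middle of its underside
- tee: the same plate as tee_center, origin in the middle of its underside
- amber_mid (a point): bystander: amber glass bottle, 52 mm across, 100 mm tall; half-way up
- jar_mid (a point): bystander: small glass jar, 42 mm across, 55 mm tall; half-way up
- beaker_mid (a point): bystander: glass beaker, 52 mm across, 62 mm tall; half-way up
- spatula_mid (a point): bystander: slim steel lab spatula lying on the bench, 187 mm long, 6 mm high; near its middle
- collar_mid (a point): bystander: plain smooth steel collar, 44 mm across, 10 mm tall, no ear and no teeth; half-way up
- flask_mid (a point): bystander: conical flask, 74 mm across, 100 mm tall; half-way up
Things that resemble listed ones, but are neither listed nor needed, are in the scene too. Leave any purple look-alike of the tee alone. Leave any blue look-alike of the part that bears seat alone.

How it is judged:
By the outcome, as a careful person would: the job done as asked, in the order asked, and still so for the second after the job is handed in, with the robot touching nothing.
It also fails if it takes over 70 s, if anything falls off the work surface, if the arm or the gripper's body presses on something with over 40 N, if the wrist force passes 120 N, or if a joint passes its speed limit or range.

ROBOT

A 6-joint arm with a two-finger parallel gripper is mounted at the origin on the work surface. World frame = base frame: x ahead of the robot, y to its left, z up, the work surface at z = 0. Lengths are in m, angles in rad, forces in N, time in s.
With the tool pointing down it reaches from about 0.35 to 0.85 m from the base axis. Payload 8.1 kg.
Tool frame: the origin (TCP) lies at the very end of the fingers, on their centre line; the grasp point (between the pads) lies 19 mm behind it; z points along the fingers, y is the line along which they close (so a half turn about z gives the same grasp; the last joint's range is limited). The gripper opens to 93 mm and grips with 3 to 60 N. Pads are 15 mm wide; open, the fingers measure 128 mm over their backs; the gripper's body (75 mm by 188 mm) begins 65 mm behind the grasp point.
Start: joints at [-1.209, 0.13, 1.488, -0, 1.523, -0.085], TCP at [0.259, -0.541, 0.219] pointing down, gripper open.
Joint ranges: [-2.96, 2.96], [-0.89, 2.26], [0.02, 2.5], [-1.34, 4.48], [0, 2.73], [-2.66, 2.66]. Speed limits (rad/s): [2.39, 2.39, 2.79, 3.14, 3.14, 3.14].

INTERFACE

Orientations are given as a rotation vector (axis times angle).
In Python, from plant import robot gives the robot as it stands. The module is installed in compiled form; this text tells all that it offers.
- The arm moves only by the tool play_rows, never from a script. Its argument "increments" is text: rows parted by semicolons, each of 5 numbers parted by spaces: the shift along the tool's x, y, z in mm, then the turn about the tool's z in degrees, then the closure, from -1 (fully open) to 1 (shut). In form: dx dy dz yaw claw; .... A call has 1 to 20 rows; each row is the pose to reach, as a shift and turn from the pose commanded when the call began, along the tool's axes at that moment; what a row does not reach only later rows make up. A row lasts 1/10 s, in which the tool goes at most 50 mm and 8.59 degrees, less where a joint would pass 70% of its speed; a pose out of reach is approached as far as the arm can. A call with a gripper value outside its range is refused whole. The fingers move at their own pace and stop on an object; "force" is the grip in N (left out, the last holds). Time passes only in rows, so rows that repeat a pose let the fingers close. It gives the time, the measured TCP pose, the force, the opening and the grip force at its end, in the units of the state.
- robot.read_state(): the state, without advancing time (a new reading comes with each control period).
- robot.read_camera(name): name is "scene" or "top" or "wrist"; returns the picture (400x640x3 uint8, blue, green, red); there is no depth.
- robot.calibration(name): a dict with "vertical_fov" (degrees; the focal length in pixels is half the picture's height over the tangent of half this angle, whatever the lens; pixels are square), "cx", "cy" (the principal point, pixels), "rvec" (rotation vector, rad) and "tvec" (3), from world to camera coordinates, as OpenCV has them. Camera axes: x right, y down, z forward; pixel columns grow to the right and rows downward; lengths in m; the calibration is good to about 2 mm. A picture is of the moment at which its call begins: read the wrist's pose just before it. calibration takes no time and is no camera call; for the wrist camera it gives the pose at the moment of the call.
- robot.close_job(): hands the job in; it is judged then, once.
Trained networks look in the newest picture that a camera, given by its name, has taken for a name from the list of things; names that differ only in an ending like _2 or _b are one class to them, and where a whole thing is asked for, a point or a joint stands for the part that bears it (a point fixed in the world has none). Each returns a list of dicts, best first, with "conf" (0 to 1); they miss things now and then, are a little off and sometimes report something else, mostly with a low value. They report only what shows in the picture. A call takes as long as a camera call. They do not tell look-alikes from the thing itself.
- robot.recognise(camera, query): "centre" ([x, y, z] in m, in world coordinates, good to about 4 mm: the middle of the surface that is visible of it).
- robot.regions_of(camera, query): "pixels" (400x640 bool, what is visible of it).
- robot.landmark_of(camera, query): "centre" ([x, y, z] in m, in world coordinates, good to about 4 mm: a listed point, or the origin of a listed thing).
The state is a dict: "t": time; "q": joint angles; "dq": joint speeds; "joint_torque": joint torques, N m; "tool_pos": TCP position; "orientation": TCP orientation; "force": force on the tool from outside, world axes, zero at the start; "wrist_torque": the same for the moment, N m; "opening": finger opening in m; "gripper_force": force on a finger pad.
Only numpy, scipy, OpenCV 4.12 (cv2) and the standard library are available. Lean on these libraries where they do the work, as an engineer would, in place of code of your own. Each camera call takes 0.05 s, during which the arm holds its last target. There are 200 camera calls.

## Working session

There is one attempt and no reset: what is moved stays moved. The work goes in short steps, Python scripts to look and compute and a tool call to move; the robot and the scene stay as the last step left them, time stands still between calls to the robot, and variables do not carry over. Pictures are saved under pics/ and viewed, at most 10 in all, crops included, and the job is handed in when it is done.

Besides the shell and the picture viewer there is one more tool, called after "Call:" as name(argument=value, ...) on one line, values as JSON. play_rows: Moves the arm, as the interface text tells. Its arguments: {"type":"object","properties":{"increments":{"type":"string"},"force":{"type":"number"}},"required":["increments"]}

```bash
mkdir -p pics; python3 - <<'E'
from plant import robot
import cv2,numpy as np
for c in ["top","scene"]:
    im=robot.read_camera(c); cv2.imwrite(f"pics/{c}1.png",im)
    k=robot.calibration(c); print(c,{a:np.round(b,3) for a,b in k.items()})
    for n in ["seat","post_nose","round_a_center","round_a_ear","tee_center","tee_ear"]:
        for d in robot.landmark_of(c,n): print(n,np.round(d["centre"],3),round(d["conf"],2))
s=robot.read_state();print(s["t"],s["tool_pos"],s["orientation"],s["opening"])
E
```

```text
top {'vertical_fov': np.float64(48.067), 'cx': np.float64(322.418), 'cy': np.float64(201.819), 'rvec': array([ 2.179, -2.167,  0.123]), 'tvec': array([-0.012,  0.515,  1.307])}
seat [ 0.565 -0.001  0.023] 0.92
seat [ 0.276 -0.233  0.02 ] 0.82
post_nose [ 0.278 -0.232  0.071] 0.62
post_nose [ 0.567 -0.004  0.074] 0.56
post_nose [0.521 0.295 0.004] 0.43
round_a_center [ 0.467 -0.241  0.01 ] 0.63
round_a_center [ 0.626 -0.27   0.002] 0.57
round_a_ear [ 0.52  -0.226  0.008] 0.7
round_a_ear [ 0.628 -0.272  0.002] 0.48
tee_center [0.384 0.243 0.007] 0.82
tee_center [0.52  0.292 0.007] 0.69
tee_ear [0.467 0.308 0.003] 0.78
tee_ear [0.345 0.199 0.004] 0.54
scene {'vertical_fov': np.float64(51.034), 'cx': np.float64(322.428), 'cy': np.float64(199.398), 'rvec': array([ 1.019,  2.589, -0.821]), 'tvec': array([ 0.367, -0.225,  1.203])}
seat [ 0.272 -0.236  0.023] 0.75
seat [ 0.564 -0.     0.018] 0.6
post_nose [0.564 0.001 0.076] 0.62
post_nose [ 0.278 -0.23   0.076] 0.58
round_a_center [ 0.468 -0.245  0.005] 0.66
round_a_ear [ 0.52  -0.228  0.007] 0.72
round_a_ear [0.522 0.288 0.006] 0.44
tee_center [0.523 0.29  0.008] 0.8
tee_center [0.379 0.244 0.01 ] 0.65
tee_ear [0.468 0.306 0.006] 0.77
tee_ear [0.348 0.202 0.007] 0.57
0.7 [ 0.25926698 -0.54111134  0.21867814] [3.06345878e+00 6.95999684e-01 3.91572309e-05] 0.09327385282031099
```

View pics/top1.png

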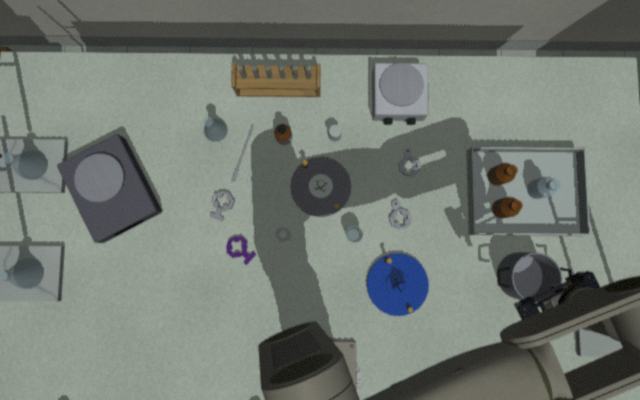

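View pics/scene1.png

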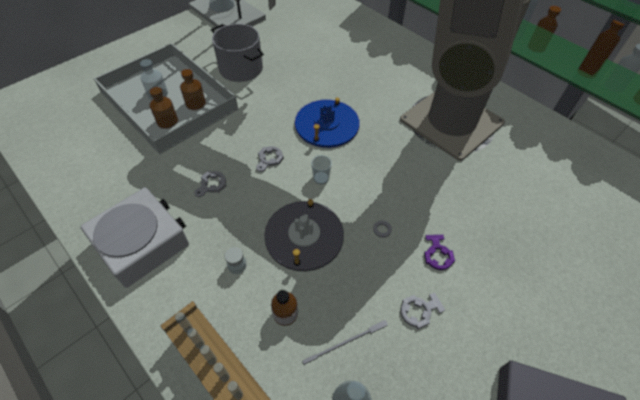

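The wanted stand is the grey one (top 320,185; blue look-alike at 397,284). The wanted tee is the steel one (223,200; purple look-alike at 238,247). The round plates are at (400,215) and (410,163). I'll confirm these in one enlarged crop.

```bash
cat > h.py <<'E'
import cv2,numpy as np
from plant import robot
def cam(c):
    k=robot.calibration(c); f=200/np.tan(np.radians(k["vertical_fov"])/2)
    K=np.array([[f,0,k["cx"]],[0,f,k["cy"]],[0,0,1]]); return K,cv2.Rodrigues(np.array(k["rvec"]))[0],np.array(k["tvec"])
def back(c,uv,z):
    K,R,t=c if not isinstance(c,str) else cam(c); uv=np.atleast_2d(uv).astype(float)
    d=(np.linalg.inv(K)@np.c_[uv,np.ones(len(uv))].T).T@R; o=-R.T@t
    return (o+d*((z-o[2])/d[:,2])[:,None])[:,:2]
def proj(c,P):
    K,R,t=c if not isinstance(c,str) else cam(c); p=(K@(R@np.atleast_2d(P).T+t[:,None])).T; return p[:,:2]/p[:,2:]
E
python3 - <<'E'
import cv2,numpy as np
from h import *
im=cv2.imread("pics/top1.png"); im2=cv2.imread("pics/scene1.png")
def crop(im,u,v,w,h): return cv2.resize(cv2.convertScaleAbs(im[v:v+h,u:u+w],alpha=1.6),(400,300),interpolation=cv2.INTER_CUBIC)
cv2.imwrite("pics/c1.png",np.vstack([np.hstack([crop(im,280,142,80,60+20),crop(im,375,145,80,80)]),np.hstack([crop(im,195,180,80,80),crop(im2,250,185,100,75)])]))
print(proj("top",[[.565,0,.02],[.565,0,.074]]), proj("scene",[[.565,0,.02],[.565,0,.074]]))
# terminals (top guess at pixel, tall z .064 / short z .032)
for c,a,b in [("top",(305,162),(337,206)),("scene",(297,255),(311,203))]:
    for z1,z2 in [(.06,.028),(.028,.06)]:
        A,B=back(c,a,z1)[0],back(c,b,z2)[0]; print(c,z1,A,B,np.linalg.norm(A-B),(A+B)/2)
E
```

```text
[[319.527613   185.61842079]
 [319.59150055 183.01028835]] [[303.11572251 231.85773575]
 [302.60897797 218.98869811]]
top 0.06 [0.62879217 0.04298706] [ 0.50317797 -0.05219119] 0.15760021177033232 [ 0.56598507 -0.00460206]
top 0.028 [0.63500108 0.04396594] [ 0.50015323 -0.05084741] 0.16484391389068132 [ 0.56757715 -0.00344073]
scene 0.06 [0.62741738 0.05199693] [ 0.5013199  -0.04308713] 0.1579289406333913 [0.56436864 0.0044549 ]
scene 0.028 [0.61694833 0.03849451] [ 0.51633949 -0.02637407] 0.11970827200181124 [0.56664391 0.00606022]
```

View pics/c1.png

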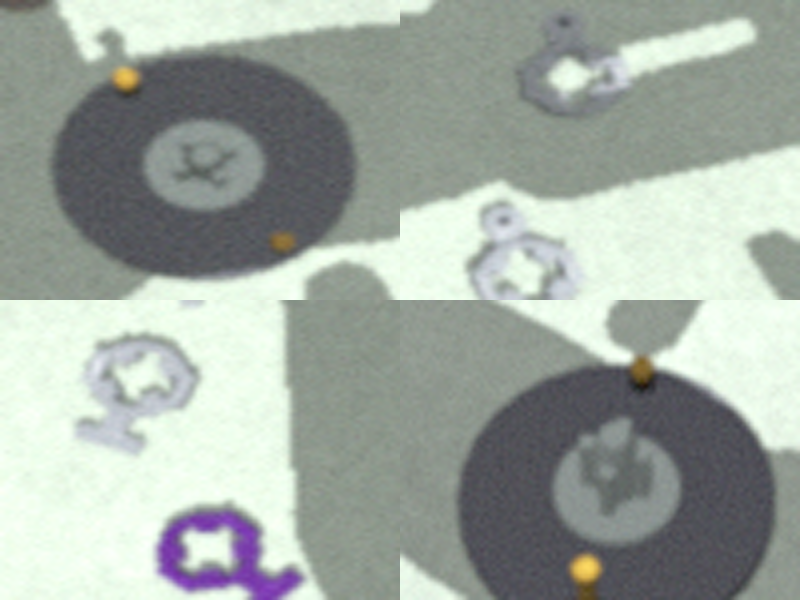

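The crop shows the grey stand with its tall brass terminal at top (305,162), so its +x points about 37° in world. Two steel round-eared plates (ears toward +x) and the steel tee are confirmed, and the purple and blue ones are look-alikes. Next I move above round_a.

Call:
play_rows(increments="40 -22 -10 3 -1;80 -45 -20 6 -1;120 -67 -30 8 -1;160 -90 -30 8 -1;200 -112 -30 8 -1;240 -135 -30 8 -1;280 -157 -30 8 -1;316 -179 -30 8 -1;316 -179 -30 8 -1;316 -179 -30 8 -1;316 -179 -30 8 -1;316 -179 -30 8 -1", force=30)

```text
t: 1.9
tool_pos: [0.4662, -0.2443, 0.2486]
orientation: [3.105, 0.478, -0.0]
force: [-0.3, 0.3, -0.4]
opening: 0.0928
gripper_force: 0.0
```

```bash
cat >> h.py <<'E'
def pose():
    s=robot.read_state(); R=cv2.Rodrigues(np.array(s["orientation"]))[0]; return s,np.array(s["tool_pos"]),R
def to(x,y,z,ang):  # increments to TCP target with tool-x at world angle ang (deg)
    s,p,R=pose(); d=R.T@(np.array([x,y,z])-p)*1000; a=np.degrees(np.arctan2(R[1,0],R[0,0]))
    return np.round([*d,(a-ang+180)%360-180],1)
def look(name,show=()):
    s,p,R=pose(); im=robot.read_camera("wrist"); cv2.imwrite(f"pics/{name}.png",im)
    print("t",s["t"],"tcp",np.round(p,4),"xang",round(np.degrees(np.arctan2(R[1,0],R[0,0])),2),"q6",round(s["q"][5],2))
    for n in show:
        for d in robot.landmark_of("wrist",n): print(n,np.round(d["centre"],4),round(d["conf"],2))
    return im
E
python3 - <<'E'
from h import *
look("w1",["round_a_center","round_a_ear","post_nose","spline_ends"])
K,R,t=cam("wrist"); s,p,Rt=pose(); print("cam in tool",Rt.T@(-R.T@t-p),"cam axes in tool\n",np.round(Rt.T@R.T,3),K[0,0])
E
```

```text
t 1.9 tcp [ 0.4662 -0.2443  0.2486] xang 17.5 q6 0.69
round_a_center [ 0.4694 -0.2406  0.0053] 0.65
round_a_ear [ 0.5214 -0.2276  0.0115] 0.67
post_nose [ 0.2717 -0.2305  0.0763] 0.95
post_nose [ 0.5595 -0.      0.0715] 0.63
spline_ends [ 0.4214 -0.0989  0.0339] 0.69
spline_ends [ 0.5636 -0.0036  0.0644] 0.68
spline_ends [ 0.2743 -0.2308  0.0576] 0.58
cam in tool [ 8.00893655e-02  5.15738748e-05 -1.65512821e-01] cam axes in tool
 [[ 0.    -0.958 -0.287]
 [ 1.     0.    -0.   ]
 [ 0.    -0.287  0.958]] 290.9475971055049
```

View pics/w1.png

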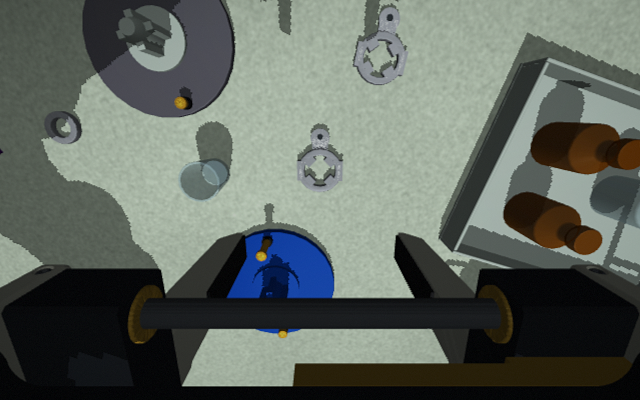

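Wrist view: round_a's hole is at (320,171) with its ear at (320,137). round_b's hole is at (380,56) with its ear at (389,16). The grey stand is at upper left. I'll back-project these.

```bash
cat >> h.py <<'E'
def fit(c,mask,ztop=.012,x0=None,ear="r"):
    """fit plate pose (x,y,ang) to a mask by projecting its outline: maximise IoU"""
    from scipy.optimize import minimize
    def poly(x,y,a):
        m=np.zeros(mask.shape,np.uint8); ca,sa=np.cos(a),np.sin(a)
        def fp(P,zz,v):
            P=np.array(P); W=np.c_[x+ca*P[:,0]-sa*P[:,1],y+sa*P[:,0]+ca*P[:,1],np.full(len(P),zz)]
            cv2.fillPoly(m,[np.round(proj(c,W)*16).astype(np.int32)],v,shift=4)
        th=np.linspace(0,2*np.pi,72); 
        def blob(zz):
            fp(.031*np.c_[np.cos(th),np.sin(th)],zz,1); fp([[-.014,-.032],[.014,-.032],[.014,.032],[-.014,.032]],zz,1)
        blob(ztop-.012);blob(ztop)
        e=ztop-.0035
        if ear=="r": fp([[.025,-.013],[.045,-.013],[.045,.013],[.025,.013]],e,1); fp(.013*np.c_[np.cos(th),np.sin(th)]+[.045,0],e,1)
        else: fp([[.025,-.008],[.05,-.008],[.05,.008],[.025,.008]],e,1); fp([[.046,-.021],[.058,-.021],[.058,.021],[.046,.021]],e,1)
        return m
    full=cv2.morphologyEx(mask.astype(np.uint8),cv2.MORPH_CLOSE,np.ones((3,3)))
    cs,_=cv2.findContours(full,cv2.RETR_EXTERNAL,cv2.CHAIN_APPROX_NONE); f2=np.zeros_like(full)
    cv2.drawContours(f2,[max(cs,key=cv2.contourArea)],-1,1,-1)
    sc=np.array([.001,.001,.02])
    def cost(v):
        m=poly(*(v*sc)); return 1-(m&f2).sum()/max(1,(m|f2).sum())
    r=min((minimize(cost,np.array(x0)/sc+d,method="Nelder-Mead",options=dict(initial_simplex=(np.array(x0)/sc+d)+np.vstack([np.zeros(3),4*np.eye(3)]))) for d in ([0,0,0],[2,-2,2])),key=lambda r:r.fun)
    v=r.x*sc; return np.round([v[0],v[1],np.degrees(v[2]),1-r.fun],4)
E
python3 - <<'E'
from h import *
c=cam("wrist")
A=back(c,[[320,171],[380,56],[440,0]],.012); E=back(c,[[320,137],[389,16]],.0085); print(A,E)
for d in robot.regions_of("wrist","round_a"):
    m=d["pixels"]; v,u=np.nonzero(m); print(d["conf"],u.mean(),v.mean(),m.sum())
    for i in (0,1):
        if np.hypot(u.mean()-A[0][0]*0-[320,382][i],v.mean()-[163,48][i])<14:
            e=E[i]-A[i]; print("fit",i,fit(c,m,x0=[*A[i],np.arctan2(e[1],e[0])]))
print(to(.5,-.075,.25,37))
E
```

```text
[[ 0.46799081 -0.24341113]
 [ 0.63044278 -0.2711528 ]
 [ 0.70907312 -0.31780532]] [[ 0.51228141 -0.22941521]
 [ 0.67616528 -0.26617621]]
0.86 318.9108635097493 162.52855153203342 1436
fit 0 [ 0.4681 -0.2416 16.9252  0.9303]
0.68 381.92997347480105 48.4106100795756 1885
fit 1 [ 0.628  -0.2717  6.672   0.916 ]
[  82.6 -150.7   -1.4  -19.5]
```

Call:
play_rows(increments="23 -44 0 -7 -1;46 -88 0 -13 -1;69 -131 0 -20 -1;91 -175 0 -20 -1;91 -175 0 -20 -1;91 -175 0 -20 -1;91 -175 0 -20 -1;91 -175 0 -20 -1")

```text
t: 3.0
tool_pos: [0.5006, -0.0503, 0.2486]
orientation: [2.975, 1.009, -0.0]
force: [-0.4, -0.1, 1.1]
opening: 0.0932
gripper_force: 0.0
```

```bash
python3 - <<'E'
from h import *
im=look("w2",["seat","post_nose","spline_ends"])
u,v=proj("wrist",[[.565,0,.061]])[0].astype(int); print(u,v)
cr=im[max(0,v-75):v+75,u-100:u+100]; cv2.imwrite("pics/w2c.png",cv2.resize(cv2.convertScaleAbs(cr,alpha=1.5),None,fx=4,fy=4,interpolation=cv2.INTER_CUBIC)); print("crop origin",u-100,max(0,v-75))
E
```

```text
t 3.0 tcp [ 0.5006 -0.0503  0.2486] xang 37.47 q6 0.71
seat [0.5621 0.0021 0.0221] 0.84
seat [ 0.271  -0.2326  0.023 ] 0.61
seat [ 0.4638 -0.2486  0.0009] 0.16
post_nose [ 0.2668 -0.2294  0.0745] 0.69
post_nose [ 0.559  -0.0024  0.0727] 0.63
spline_ends [ 0.5636 -0.0065  0.0612] 0.76
spline_ends [ 0.2708 -0.229   0.0579] 0.7
spline_ends [0.4671 0.3115 0.0096] 0.6
319 111
crop origin 219 36
```

View pics/w2c.png

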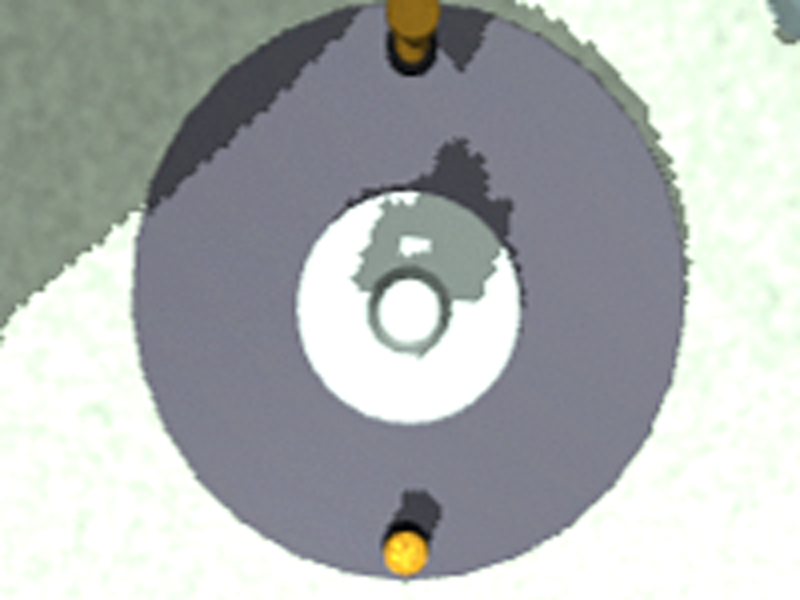

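The tall terminal is straight up at crop (413,15) and the nose at crop (410,310). The splines are saturated, so I'll stretch the bright range.

```bash
python3 - <<'E'
from h import *
im=cv2.imread("pics/w2.png").astype(float)
cr=im[83:147,289:353].mean(2); w=cr[cr>150]; print(np.percentile(w,[0,5,25,50,75,95,100]))
lo,hi=np.percentile(w,[3,99]); 
bright=np.clip((cr-lo)/(hi-lo)*255,0,255)
cv2.imwrite("pics/w2d.png",cv2.resize(bright.astype(np.uint8),None,fx=9,fy=9,interpolation=cv2.INTER_CUBIC))
c=cam("wrist"); 
print("nose",back(c,[321.5,113.5],.074),"seat disc", back(c,[219+409/4,36+307/4],.02),"foot",back(c,[219+410/4,36+291/4],.014))
print("terminals",back(c,[219+413/4,36+12/4],.064),back(c,[219+406/4,36+553/4],.032))
E
```

```text
[150.33333333 164.58333333 178.         179.         179.66666667
 182.66666667 188.33333333]
nose [[ 0.56430462 -0.00312005]] seat disc [[ 0.56485709 -0.00260161]] foot [[5.69053160e-01 1.83908703e-04]]
terminals [[0.62579804 0.04313859]] [[ 0.50183542 -0.04976842]]
```

View pics/w2d.png

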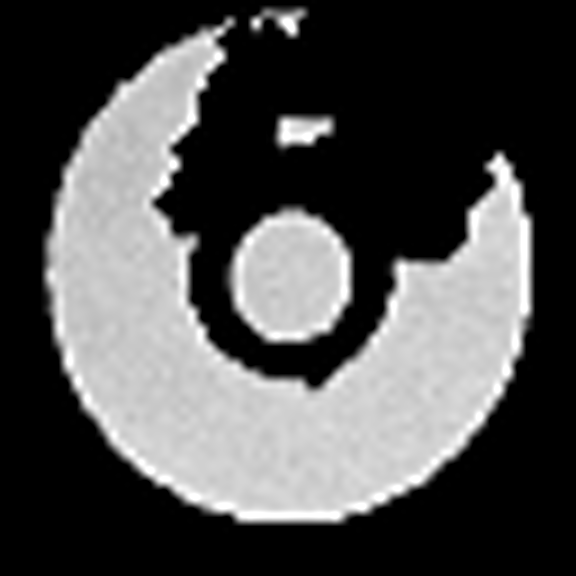

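```bash
python3 - <<'E'
from h import *
im=cv2.imread("pics/w2.png").astype(float)
cr=im[83:147,289:353].mean(2)
a=np.clip((cr-60)/(130-60)*255,0,255); b=np.clip((cr-80)/(110-80)*255,0,255)
f=lambda x:cv2.resize(x.astype(np.uint8),(400,400),interpolation=cv2.INTER_NEAREST)
cv2.imwrite("pics/w2e.png",np.hstack([f(a),f(b)]))
c=cam("wrist"); print(proj(c,[[.5645,-.0028,z] for z in(.074,.061,.02)])-[289,83])
print(np.histogram(cr,bins=range(50,200,5)))
E
```

```text
[[32.38001566 30.17433954]
 [32.33255896 30.14761418]
 [32.20338381 30.07486889]]
(array([  22,   18,   37,   25,   39,   33,   60, 1176,  134,  416,  131,
         31,   28,   23,   24,   18,   27,   21,   32,   39,   52,   15,
         22,   32,   40, 1109,  355,   15,    0]), array([ 50,  55,  60,  65,  70,  75,  80,  85,  90,  95, 100, 105, 110,
       115, 120, 125, 130, 135, 140, 145, 150, 155, 160, 165, 170, 175,
       180, 185, 190, 195]))
```

View pics/w2e.png

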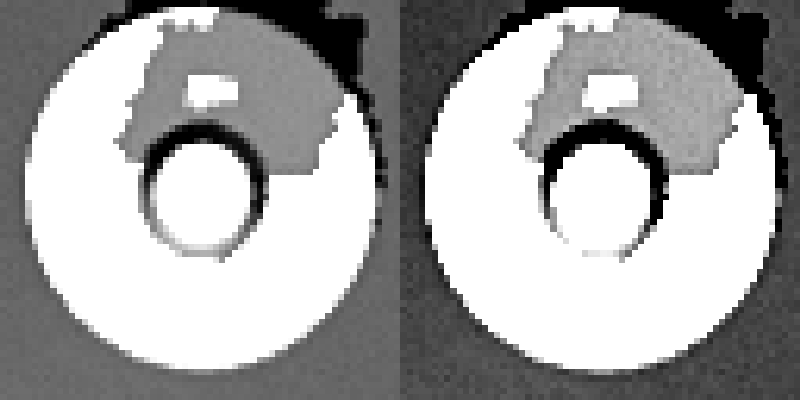

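The lit spline-end patch at (211,90), against the axis at (202,188), gives a spline turn of about -5°. The ear target is therefore about 32° in world, with the post axis near (0.564,-0.003). Going back to grasp round_a.

```bash
python3 -c "
from h import *
print(to(.468,-.2425,.003,17))"
```

```text
[-143.2  133.   245.6   20.5]
```

Call:
play_rows(increments="-36 33 10 6 -1;-72 66 30 12 -1;-107 100 60 18 -1;-143 133 90 20.5 -1;-143 133 130 20.5 -1;-143 133 160 20.5 -1;-143 133 195 20.5 -1;-143 133 220 20.5 -1;-143 133 235 20.5 -1;-143 133 245 20.5 -1;-143 133 245 20.5 -1;-143 133 245 20.5 0.5;-143 133 245 20.5 1;-143 133 245 20.5 1;-143 133 245 20.5 1;-143 133 245 20.5 1;-143 133 245 20.5 1", force=40)

```text
t: 4.9
tool_pos: [0.4692, -0.2418, 0.0045]
orientation: [3.106, 0.467, 0.002]
force: [-0.4, 1.0, 5.3]
opening: 0.0635
gripper_force: 40.0
```

Call:
play_rows(increments="0 0 -30 0 1;0 0 -60 0 1;30 -37 -100 -3 1;60 -75 -105 -6 1;90 -112 -105 -9 1;120 -150 -105 -12 1;150 -187 -105 -15 1;161 -200 -105 -15 1;161 -200 -105 -15 1;161 -200 -105 -15 1")

```text
t: 5.9
tool_pos: [0.5631, -0.0028, 0.108]
orientation: [-3.018, -0.87, 0.002]
force: [-0.4, 1.1, -1.6]
opening: 0.0636
gripper_force: 40.0
```

```bash
python3 - <<'E'
from h import *
im=look("w3",["round_a_center","round_a_ear","post_nose"])
s,p,R=pose(); c=cam("wrist"); print(s["opening"],np.round(s["force"],2),np.round(s["wrist_torque"],2))
for d in robot.regions_of("wrist","round_a"):
    m=d["pixels"]; v,u=np.nonzero(m); print(d["conf"],u.mean(),v.mean(),m.sum())
    if abs(u.mean()-320)<40 and m.sum()>2000: print(fit(c,m,ztop=p[2]+.0075,x0=[p[0],p[1],np.arctan2(R[1,0],R[0,0])]))
u,v=proj(c,[[*p]])[0].astype(int);print(u,v)
cv2.imwrite("pics/w3c.png",im)
E
```

```text
t 5.9 tcp [ 0.5631 -0.0028  0.108 ] xang 32.17 q6 0.91
round_a_ear [0.6105 0.0247 0.1171] 0.97
post_nose [ 0.5602 -0.0015  0.0726] 0.72
0.06324008083457999 [ 0.36  0.23 -1.11] [-0.02 -0.01  0.02]
0.85 576.3274139844617 259.3335183129856 1802
0.67 319.46527012127893 233.81759157172607 8163
[ 5.62500e-01 -4.70000e-03  3.23555e+01  9.56500e-01]
319 246
```

View pics/w3c.png

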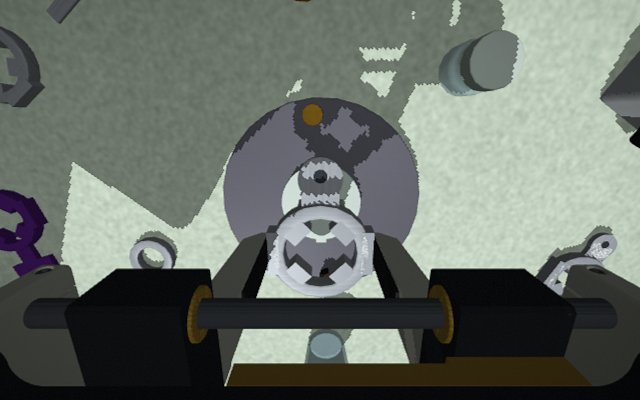

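Call:
play_rows(increments="1.5 0 15 0 1;1.5 0 30 0 1;1.5 0 40 0 1;1.5 0 44 0 1;1.5 0 46 0 1;1.5 0 46 0 1")

```text
t: 6.75
tool_pos: [0.5647, -0.0021, 0.0623]
orientation: [-3.019, -0.869, 0.001]
force: [-0.5, 0.1, -1.5]
opening: 0.0633
gripper_force: 40.0
```

Call:
play_rows(increments="0 0 2 0 1;0 0 4 0 1;0 0 6 0 1;0 0 6 0 1")

```text
t: 7.15
tool_pos: [0.5648, -0.0021, 0.0564]
orientation: [-3.019, -0.869, 0.0]
force: [-0.8, 0.6, -1.1]
opening: 0.0633
gripper_force: 40.0
```

It is already past the spline ends with no contact force, so the -5° estimate fits. Sliding home.

Call:
play_rows(increments="0 0 6 0 1;0 0 12 0 1;0 0 18 0 1;0 0 24 0 1;0 0 28 0 1;0 0 31 0 1;0 0 32 0 1;0 0 33 0 1;0 0 33 0 1")

```text
t: 8.05
tool_pos: [0.5649, -0.0021, 0.0245]
orientation: [3.019, 0.869, -0.0]
force: [-4.8, 0.2, 5.5]
opening: 0.0631
gripper_force: 40.0
```

Call:
play_rows(increments="0 0 0 0 -1;0 0 0 0 -1;0 0 0 0 -1;0 0 0 0 -1;0 0 -20 0 -1;0 0 -55 0 -1;0 0 -95 0 -1;20 -45 -130 8 -1;40 -90 -150 16 -1;60 -135 -150 24 -1;79 -180 -150 32 -1;99 -226 -150 40 -1;119 -271 -150 48 -1;119 -271 -150 48 -1;119 -271 -150 48 -1")

```text
t: 9.55
tool_pos: [0.5207, 0.2938, 0.1735]
orientation: [-3.111, 0.429, 0.001]
force: [-0.4, -1.2, 0.0]
opening: 0.0929
gripper_force: 0.0
```

```bash
python3 - <<'E'
from h import *
im=look("w4",["tee_center","tee_ear"])
s,p,R=pose(); c=cam("wrist")
for d in robot.regions_of("wrist","tee"):
    m=d["pixels"]; v,u=np.nonzero(m); q=back(c,[u.mean(),v.mean()],.01)[0]; print(d["conf"],u.mean(),v.mean(),m.sum(),q)
    if np.hypot(q[0]-.515,q[1]-.293)<.03: r=fit(c,m,x0=[.522,.291,np.radians(164)],ear="t"); print(r,to(r[0],r[1],.0045,r[2]-180))
E
```

```text
t 9.55 tcp [0.5207 0.2938 0.1735] xang -15.68 q6 2.27
tee_center [0.38   0.2461 0.0053] 0.8
tee_center [0.5192 0.2961 0.0032] 0.56
tee_ear [0.3469 0.2017 0.0069] 0.67
tee_ear [0.4689 0.3099 0.0095] 0.65
0.66 381.6393939393939 276.7090909090909 1320 [0.38312396 0.24687124]
```

```bash
python3 - <<'E'
from h import *
for cm in ("wrist","top","scene"):
  robot.read_camera(cm); c=cam(cm)
  for d in robot.regions_of(cm,"tee"):
    m=d["pixels"]; v,u=np.nonzero(m); q=back(c,[u.mean(),v.mean()],.01)[0]; print(cm,d["conf"],m.sum(),q)
    if np.hypot(q[0]-.515,q[1]-.293)<.03: r=fit(c,m,x0=[.521,.293,np.radians(164)],ear="t"); print(r,to(r[0],r[1],.0045,r[2]-180))
im=cv2.imread("pics/w4.png"); cv2.imwrite("pics/w4c.png",im)
print(proj("wrist",[[.52,.294,.012]]))
E
```

```text
wrist 0.6 2092 [0.5099712  0.29471877]
[  0.5195   0.2914 160.3727   0.939 ] [ -3.2  -1.3 169.1   3.6]
wrist 0.58 1295 [0.38186978 0.24773748]
top 0.47 214 [0.37934471 0.22654401]
scene 0.94 802 [0.50803908 0.29845042]
[  0.517    0.2939 160.0623   0.9372] [ -5.9  -2.4 169.2   4. ]
scene 0.73 151 [0.39720852 0.24588998]
scene 0.33 552 [ 0.63687609 -0.26722583]
[[316.98095386 187.36180829]]
```

View pics/w4c.png

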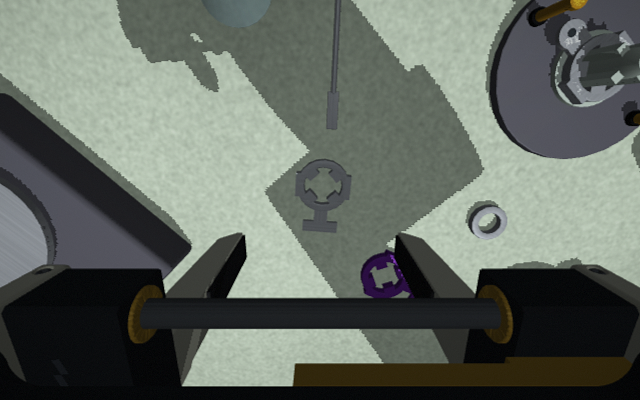

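The steel tee is at (323,184) with its T-ear at (319,226). The purple look-alike at (385,275) and the spatula tip at (332,125) are both clear of the fingers.

Call:
play_rows(increments="-3 -1 40 3.5 -1;-3 -1 80 3.5 -1;-3 -1 115 3.5 -1;-3 -1 145 3.5 -1;-3 -1 160 3.5 -1;-3 -1 169 3.5 -1;-3 -1 169 3.5 -1;-3 -1 169 3.5 1;-3 -1 169 3.5 1;-3 -1 169 3.5 1;-3 -1 169 3.5 1;-3 -1 169 3.5 1;-3 -1 169 3.5 1", force=40)

```text
t: 11.35
tool_pos: [0.5196, 0.2925, 0.0055]
orientation: [-3.096, 0.529, -0.001]
force: [-1.0, -1.4, 6.2]
opening: 0.0634
gripper_force: 40.0
```

```bash
python3 -c "
from h import *
s,p,R=pose();print(p,s['opening'],s['gripper_force'],s['force'])
print(to(.5649,-.0021,.115,32))"
```

```text
[0.51961716 0.29245304 0.00549045] 0.06343151904513755 39.996786471356245 [-1.00606251 -1.36209071  6.15981433]
[ 140.6  262.7 -109.5  -51.4]
```

Call:
play_rows(increments="0 0 -40 0 1;0 0 -80 0 1;20 38 -115 -8 1;40 75 -120 -16 1;60 112 -120 -24 1;80 150 -120 -32 1;100 187 -120 -40 1;120 225 -120 -48 1;141 263 -115 -51.4 1;141 263 -110 -51.4 1;141 263 -110 -51.4 1;141 263 -110 -51.4 1")

```text
t: 12.55
tool_pos: [0.5642, -0.0016, 0.1141]
orientation: [-3.019, -0.865, 0.001]
force: [0.4, -0.1, -2.1]
opening: 0.0635
gripper_force: 40.0
```

```bash
python3 - <<'E'
from h import *
im=look("w5",["tee_center"])
s,p,R=pose(); c=cam("wrist"); print(s["opening"],s["gripper_force"])
for d in robot.regions_of("wrist","tee"):
    m=d["pixels"]; v,u=np.nonzero(m); print(d["conf"],u.mean(),v.mean(),m.sum())
    if abs(u.mean()-320)<40 and m.sum()>2000: print(fit(c,m,ztop=p[2]+.0065,x0=[p[0],p[1],np.arctan2(R[1,0],R[0,0])+np.pi],ear="t"))
print(to(.5649,-.0021,.07,32))
E
```

```text
t 12.55 tcp [ 0.5642 -0.0016  0.1141] xang 31.98 q6 0.92
tee_center [0.3781 0.2478 0.0026] 0.81
0.06310060863950079 39.994412579922205
0.72 319.89101620029453 247.91899852724595 6111
[ 5.639000e-01 -1.600000e-03  2.116378e+02  8.077000e-01]
0.6 27.616776888270103 229.6411416637661 2873
[-0.4  0.9 44.8  0.1]
```

Call:
play_rows(increments="0 0.5 20 0 1;0 0.5 36 0 1;0 0.5 44 0 1;0 0.5 48 0 1;0 0.5 52 0 1;0 0.5 55 0 1;0 0.5 55 0 1")

```text
t: 13.4
tool_pos: [0.5651, -0.0029, 0.0596]
orientation: [-3.02, -0.866, 0.0]
force: [-0.3, 0.1, -1.6]
opening: 0.0635
gripper_force: 40.0
```

Also engaged freely. Sliding it down onto the first plate.

Call:
play_rows(increments="0 0 6 0 1;0 0 12 0 1;0 0 16 0 1;0 0 19 0 1;0 0 21 0 1;0 0 22.5 0 1;0 0 22.5 0 1")

```text
t: 14.1
tool_pos: [0.5651, -0.0029, 0.0375]
orientation: [3.02, 0.866, -0.0]
force: [-3.0, -1.0, 1.8]
opening: 0.0635
gripper_force: 40.0
```

Call:
play_rows(increments="0 0 1 0 1;0 0 1.5 0 1;0 0 1.5 0 1")

```text
t: 14.4
tool_pos: [0.5651, -0.0029, 0.0374]
orientation: [3.02, 0.866, -0.0]
force: [-9.7, -0.6, 14.3]
opening: 0.0631
gripper_force: 40.0
```

```bash
python3 -c "
from h import *
s,p,R=pose();print(p,s['force'])
print(to(.628,-.2715,.175,6.7))"
```

```text
[ 0.56514006 -0.00285492  0.03743553] [-9.65962902 -0.60850117 14.3403985 ]
[ -89.1  261.1 -137.6   25.3]
```

Home, with firm contact at 14 N and the expected height. Releasing it and going to round_b.

Call:
play_rows(increments="0 0 0 0 -1;0 0 0 0 -1;0 0 0 0 -1;0 0 0 0 -1;0 0 -20 0 -1;0 0 -55 0 -1;0 0 -95 0 -1;-15 44 -125 5 -1;-30 88 -138 10 -1;-45 132 -138 15 -1;-60 176 -138 20 -1;-75 220 -138 25 -1;-89 261 -138 25.5 -1;-89 261 -138 25.5 -1;-89 261 -138 25.5 -1")

```text
t: 15.9
tool_pos: [0.6275, -0.2723, 0.1726]
orientation: [-3.136, -0.175, 0.002]
force: [0.2, 0.3, 0.2]
opening: 0.0927
gripper_force: 0.0
```

```bash
python3 - <<'E'
from h import *
im=look("w6",["round_b_center","round_b_ear"])
for cm in ("wrist","wrist"):
  c=cam(cm)
  for d in robot.regions_of(cm,"round_b"):
    m=d["pixels"]; v,u=np.nonzero(m); q=back(c,[u.mean(),v.mean()],.01)[0]; print(cm,d["conf"],m.sum(),q)
    if np.hypot(q[0]-.635,q[1]+.271)<.03: r=fit(c,m,x0=[.628,-.2715,np.radians(7)]); print(r,to(r[0],r[1],.0045,r[2]))
  robot.read_camera("wrist")
E
```

```text
t 15.9 tcp [ 0.6275 -0.2723  0.1726] xang 6.39 q6 0.97
round_b_center [ 0.6334 -0.2729  0.0061] 0.58
round_b_center [ 0.5642 -0.0007  0.0381] 0.23
round_b_ear [ 0.685  -0.2633  0.0038] 0.9
wrist 0.81 2211 [ 0.64028766 -0.2691416 ]
[ 0.6293 -0.2702  6.249   0.9639] [  1.2   0.5 169.4   0.3]
wrist 0.56 1002 [0.58348335 0.01742131]
wrist 0.82 844 [0.58621325 0.01676281]
wrist 0.73 2061 [ 0.64023765 -0.27077891]
[ 0.6293 -0.2723  6.9426  0.9384] [  0.9   2.3 169.5  -0.3]
wrist 0.59 14526 [ 0.57978781 -0.0038253 ]
```

Call:
play_rows(increments="1 1 40 0 -1;1 1 80 0 -1;1 1 115 0 -1;1 1 145 0 -1;1 1 160 0 -1;1 1 169 0 -1;1 1 169 0 -1;1 1 169 0 1;1 1 169 0 1;1 1 169 0 1;1 1 169 0 1;1 1 169 0 1;1 1 169 0 1", force=40)

```text
t: 17.55
tool_pos: [0.6295, -0.2727, 0.0056]
orientation: [3.136, 0.178, 0.002]
force: [-1.0, -0.5, 5.7]
opening: 0.0633
gripper_force: 40.0
```

```bash
python3 -c "
from h import *
s,p,R=pose();print(p,s['opening'],s['gripper_force'],s['force'])
print(to(.565,-.0025,.115,32))"
```

```text
[ 0.62949528 -0.27266806  0.00558874] 0.06330052700099718 40.00180823470146 [-1.03045953 -0.52358854  5.70383186]
[ -33.4 -275.6 -109.7  -25.5]
```

Call:
play_rows(increments="0 0 -40 0 1;0 0 -80 0 1;-5 -42 -115 -5 1;-10 -85 -120 -10 1;-15 -127 -120 -15 1;-20 -170 -120 -20 1;-26 -212 -120 -25 1;-31 -252 -120 -25.5 1;-33 -276 -115 -25.5 1;-33 -276 -110 -25.5 1;-33 -276 -110 -25.5 1;-33 -276 -110 -25.5 1")

```text
t: 18.75
tool_pos: [0.5648, -0.0027, 0.1143]
orientation: [3.02, 0.865, -0.001]
force: [0.1, 0.2, -1.1]
opening: 0.0636
gripper_force: 40.0
```

```bash
python3 - <<'E'
from h import *
im=look("w7")
s,p,R=pose(); c=cam("wrist"); print(s["opening"],s["gripper_force"])
for d in robot.regions_of("wrist","round_b"):
    m=d["pixels"]; v,u=np.nonzero(m); print(d["conf"],u.mean(),v.mean(),m.sum())
    if abs(u.mean()-320)<40 and m.sum()>2000: print(fit(c,m,ztop=p[2]+.0065,x0=[p[0],p[1],np.arctan2(R[1,0],R[0,0])]))
print(to(.565,-.0025,.07,32))
E
```

```text
t 18.75 tcp [ 0.5648 -0.0027  0.1143] xang 31.96 q6 0.92
0.06327021042996381 39.999168580325204
0.91 319.3182741116751 231.9298223350254 7880
[ 5.65000e-01 -2.60000e-03  3.20018e+01  9.44100e-01]
0.74 320.0942543576501 225.95545513234345 1549
0.58 315.8526570048309 154.4975845410628 414
[ 0.1 -0.5 44.7 -0.1]
```

Well centred. Home should be at TCP z ≈ 0.0496.

Call:
play_rows(increments="0 0 20 0 1;0 0 36 0 1;0 0 44 0 1;0 0 48 0 1;0 0 52 0 1;0 0 56 0 1;0 0 60 0 1;0 0 63 0 1;0 0 65 0 1;0 0 65 0 1")

```text
t: 19.85
tool_pos: [0.5651, -0.0017, 0.0498]
orientation: [3.02, 0.866, 0.0]
force: [-1.5, 0.1, -0.9]
opening: 0.0636
gripper_force: 40.0
```

Call:
play_rows(increments="0 0 1 0 1;0 0 1.5 0 1;0 0 1.5 0 1")

```text
t: 20.15
tool_pos: [0.5651, -0.0017, 0.0495]
orientation: [3.02, 0.866, 0.0]
force: [-6.3, 0.2, 9.8]
opening: 0.0634
gripper_force: 40.0
```

Call:
play_rows(increments="0 0 0 0 -1;0 0 0 0 -1;0 0 0 0 -1;0 0 0 0 -1;0 0 -20 0 -1;0 0 -60 0 -1;0 0 -100 0 -1;-30 0 -140 0 -1;-75 0 -170 0 -1;-75 0 -170 0 -1;-75 0 -170 0 -1")

```text
t: 21.25
tool_pos: [0.5017, -0.0421, 0.2194]
orientation: [3.019, 0.863, 0.005]
force: [-0.1, -0.6, -0.0]
opening: 0.0929
gripper_force: 0.0
```

```bash
python3 - <<'E'
from h import *
im=look("w8",["round_a_center","round_a_ear","tee_center","tee_ear"])
c=cam("wrist"); u,v=proj(c,[[.565,-.002,.05]])[0].astype(int)
s2=robot.read_camera("scene"); 
a=cv2.resize(im[max(0,v-80):v+80,u-80:u+80],(400,400),interpolation=cv2.INTER_CUBIC)
b=cv2.resize(s2[175:275,255:355],(400,400),interpolation=cv2.INTER_CUBIC)
cv2.imwrite("pics/fin.png",np.hstack([a,b]))
E
```

```text
t 21.25 tcp [ 0.5017 -0.0421  0.2194] xang 31.92 q6 0.83
round_a_center [ 0.5596 -0.0019  0.0735] 0.47
round_a_center [ 0.7241 -0.0427  0.0259] 0.16
round_a_ear [ 0.5604 -0.0008  0.0363] 0.37
tee_center [0.3781 0.2492 0.0048] 0.96
tee_center [ 0.5619 -0.0023  0.037 ] 0.91
tee_ear [ 0.5177 -0.0329  0.0426] 0.55
```

View pics/fin.png

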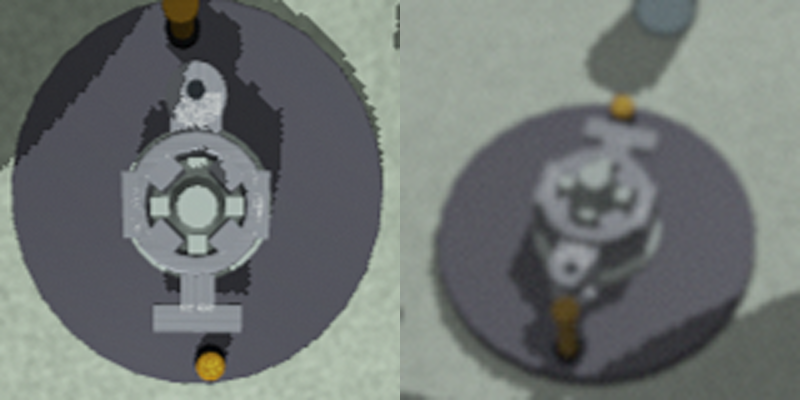

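The stack is flat. The splines show in all four slots, the round ears point to the tall terminal at (180,15), and the T-ear points to the short one at (210,365). Handing in.

```bash
python3 -c "
from plant import robot
print(robot.close_job())"
```

```text
the job is handed in; nothing more can be done
None
```

The electrode stack is built and handed in: round, T, round, each slid home on the post, with round ears toward the tall terminal and the T-ear toward the short one, in about 21 s of the 70 s allowed; the hand-in gave no verdict.

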